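# Slide the wax pot and the mixing slab onto their mats

### The job

Set up the waxing place: the wax pot was left where the mixing slab belongs, so slide it along the board onto the round mat, and slide the white mixing slab onto the oblong mat, each wholly within the edge of its mat (the slab may lie either way round). Push them flat along the board - the pot holds hot wax, so never lift or tip either of them - and do not disturb the jars, models and other things standing about.

Things in the scene. Friction and masses are not known exactly. Their poses are not given: they have to be found in the camera images.
- wax_pot: Low round wax heater, white body with flat aluminium lid, no handle; diameter 96 mm, height 57 mm, 0.55 kg, too wide to grasp. Origin at the centre of its underside, z up. It starts on the oblong mat.
- palette: White porcelain mixing slab with paint wells, 105 mm (its x) x 200 mm (its y) x 16 mm thick, about 0.5 kg, too wide to grasp. Origin at the centre of its underside, z up.
- slab_corner0 (a point): Corner of the mixing slab at half its thickness: slab x = +52 mm, y = +100 mm, z = 8 mm
- slab_corner1 (a point): Corner of the mixing slab at half its thickness: slab x = +52 mm, y = -100 mm, z = 8 mm
- slab_corner2 (a point): Corner of the mixing slab at half its thickness: slab x = -52 mm, y = -100 mm, z = 8 mm
- slab_corner3 (a point): Corner of the mixing slab at half its thickness: slab x = -52 mm, y = +100 mm, z = 8 mm
- slab_mat: Oblong dark mat with a thin white border, 131 mm (its x) x 226 mm (its y), lying flush in a smooth grey board that covers the bench, 20 mm thick (its top at z = 0.020, x 0.43 to 0.78, y -0.29 to 0.53); under 1.5 mm proud, things slide freely over its edge; fixed. Origin at its centre.
- pot_mat: Round dark mat with a thin white border, diameter 122 mm, flush in the same board, fixed. Origin at its centre.
- brown_jar: Bystander: round brown jar, diameter 58 mm, height 82 mm, loose. Origin at the centre of its underside.
- pink_bottle: Bystander: round pink bottle, diameter 52 mm, height 122 mm, loose. Origin at the centre of its underside.
- bur_block: Bystander: blue block with rotary instruments standing in it, 75 mm (its x) x 119 mm (its y) x 88 mm high, loose. Origin at the centre of its underside.
- white_model: Bystander: white plaster jaw model, 75 x 67 x 32 mm, loose. Origin at the centre of its underside.
- tan_model: Bystander: tan plaster jaw model, 75 x 67 x 32 mm, loose. Origin at the centre of its underside.
- blue_tub: Bystander: white tub with blue lid, diameter 56 mm, height 60 mm, loose. Origin at the centre of its underside.
Things that resemble listed ones, but are neither listed nor needed, are in the scene too. There is more than one size of the wax_pot; the one meant has the size given above.

How it is judged:
At the end, for the whole second after the job is handed in: The wax pot stands flat at rest with its centre within 13.5 mm of the round mat's centre (wholly within its edge), and the slab lies flat at rest with all four corners within the oblong mat's edge (within 65.5 mm and 113 mm of its centre along the mat's x and y) (horizontal distance between wax_pot and pot_mat below 0.0135 m and x of slab_corner0 in the frame of slab_mat between -0.0655 and 0.0655 m and y of slab_corner0 in the frame of slab_mat between -0.113 and 0.113 m and x of slab_corner1 in the frame of slab_mat between -0.0655 and 0.0655 m and y of slab_corner1 in the frame of slab_mat between -0.113 and 0.113 m and x of slab_corner2 in the frame of slab_mat between -0.0655 and 0.0655 m and y of slab_corner2 in the frame of slab_mat between -0.113 and 0.113 m and x of slab_corner3 in the frame of slab_mat between -0.0655 and 0.0655 m and y of slab_corner3 in the frame of slab_mat between -0.113 and 0.113 m and height (world z) of each of wax_pot, palette below 0.023 m and linear speed of each of wax_pot, palette below 0.01 m/s and angle between each of wax_pot, palette's own z axis and vertical below 0.05 rad); the robot touches nothing.
It fails at once if the wax pot or the slab is lifted (over 10 mm) or tipped (over 10 degrees) (height (world z) of any of wax_pot, palette above 0.03 m or angle between any of wax_pot, palette's own z axis and vertical above 0.175 rad).
It fails at once if a bystander is moved (over 10 mm) or tipped over (distance of any of brown_jar, pink_bottle, bur_block, white_model, tan_model, blue_tub from where it was at the start of the episode above 0.01 m or angle between any of brown_jar, pink_bottle, bur_block, white_model, tan_model, blue_tub's own z axis and vertical above 0.3 rad).
It also fails if it takes over 67 s, if anything falls off the work surface, if the arm or the gripper's body presses on something with over 40 N, if the wrist force passes 120 N, or if a joint passes its speed limit or range.

### The arm

A 7-joint arm with a two-finger parallel gripper is mounted at the origin on a cart in front of the work surface, level with it; the furniture and walls round the work are solid. World frame = base frame: x ahead of the robot, y to its left, z up, the work surface at z = 0. Lengths are in m, angles in rad, forces in N, time in s.
With the tool pointing down it reaches from about 0.4 to 0.85 m from the base axis. Payload 4.5 kg.
Tool frame: the origin (TCP) lies at the very end of the fingers, on their centre line; the grasp point (between the pads) lies 19 mm behind it; z points along the fingers, y is the line along which they close (so a half turn about z gives the same grasp; the last joint's range is limited). The gripper opens to 85 mm and grips with 20 to 120 N. Pads are 22 mm wide; open, the fingers measure 114 mm over their backs; the gripper's body (76 mm by 85 mm) begins 54 mm behind the grasp point. The pads swing forward as they close: fully open they stand 13 mm farther back than shut.
Start: joints at [-1.133, 0.689, -0.195, 1.565, 0.157, 0.902, -0.215], TCP at [0.246, 0.575, 0.231] pointing down, gripper open.
Joint ranges: [-3.01, 3.01], [-0.46, 2.08], [-1.47, 1.51], [0.13, 2.56], [-1, 4.14], [0.04, 2.09], [-2.66, 2.66]. Speed limits (rad/s): [2.57, 2.57, 3.14, 3.14, 3.14, 3.14, 3.14].

### API

Orientations are given as a rotation vector (axis times angle).
In Python, from plant import sensors, optics, arm gives the robot as it stands.
- The arm moves only by the shell command python3 -m creep 'ROWS' [FORCE]. ROWS is JSON, a list of rows, each an object of numbers: "x", "y", "z": the shift along the tool's x, y, z in mm; "spin": the turn about the tool's z in rad; "jaw": the opening, from 0 (shut) to 1 (fully open). A call has 1 to 8 rows; each row is the pose to reach, as a shift and turn from the pose commanded when the call began, along the tool's axes at that moment; what a row does not reach only later rows make up. A row lasts 1/10 s, in which the tool goes at most 50 mm and 8.59 degrees, less where a joint would pass 70% of its speed; a pose out of reach is approached as far as the arm can. A call with a gripper value outside its range is refused whole. The fingers move at their own pace and stop on an object; FORCE is the grip in N (left out, the last holds). Time passes only in rows, so rows that repeat a pose let the fingers close. It gives the time, the measured TCP pose, the force, the opening and the grip force at its end, in the units of the state.
- sensors.sense(): the state, without advancing time (a new reading comes with each control period).
- optics.grab_frame(name): name is "scene" or "side" or "wrist"; returns the picture (420x560x3 uint8, red, green, blue); there is no depth.
- optics.camera_params(name): a dict with "fx", "fy", "cx", "cy" (pixels), "distortion" ([k1, k2, p1, p2, k3] as OpenCV has them; the pictures are not rectified), "origin" and "orientation" of the camera in the world. Camera axes: x right, y down, z forward; pixel columns grow to the right and rows downward; lengths in m; the calibration is good to about 2 mm. A picture is of the moment at which its call begins: read the wrist's pose just before it. camera_params takes no time and is no camera call; for the wrist camera it gives the pose at the moment of the call.
- arm.close_job(): hands the job in; it is judged then, once.
The state is a dict: "t": time; "joints": joint angles; "dq": joint speeds; "joint_torque": joint torques, N m; "eef_pos": TCP position; "tcp_rot": TCP orientation; "force": force on the tool from outside, world axes, zero at the start; "wrist_torque": the same for the moment, N m; "finger_gap": opening from 0.0 (shut) to 1.0 (fully open); "gripper_force": force on a finger pad.
Only numpy, scipy, OpenCV 4.12 (cv2) and the standard library are available. Lean on these libraries where they do the work, as an engineer would, in place of code of your own. Each camera call takes 0.05 s, during which the arm holds its last target. There are 200 camera calls.

## Working session

There is one attempt and no reset: what is moved stays moved. The work goes in short steps, Python scripts to look and compute and a shell command to move; the robot and the scene stay as the last step left them, time stands still between calls to the robot, and variables do not carry over. Pictures are saved under pics/ and viewed, at most 10 in all, crops included, and the job is handed in when it is done.

```bash
mkdir -p pics; ls
python3 - <<'E'
from plant import sensors, optics, arm
import cv2
s=sensors.sense(); print(s['t'],s['eef_pos'],s['tcp_rot'])
for n in ['scene','side']:
    p=optics.camera_params(n); print(n,p)
    cv2.imwrite(f'pics/{n}0.png',optics.grab_frame(n)[:,:,::-1])
E
```

```text
pics
0.0 [0.24534348 0.57410189 0.23047482] [-6.29732998e-01 -3.07757935e+00  2.93650194e-03]
scene {'fx': 416.0731280025084, 'fy': 416.0731280025084, 'cx': 279.906371766756, 'cy': 213.57566861133338, 'distortion': array([-0.09931762,  0.        ,  0.        ,  0.        ,  0.        ]), 'origin': array([ 1.15007039, -0.46309539,  0.97678582]), 'orientation': array([-2.25569751, -0.97029205,  0.38211201])}
side {'fx': 505.55495959090837, 'fy': 505.55495959090837, 'cx': 276.7590220471339, 'cy': 208.44177919220635, 'distortion': array([-0.00852778,  0.        ,  0.        ,  0.        ,  0.        ]), 'origin': array([-0.74535842,  0.46725988,  1.04798838]), 'orientation': array([-1.46668311,  1.92591968, -0.97668652])}
```

View pics/scene0.png

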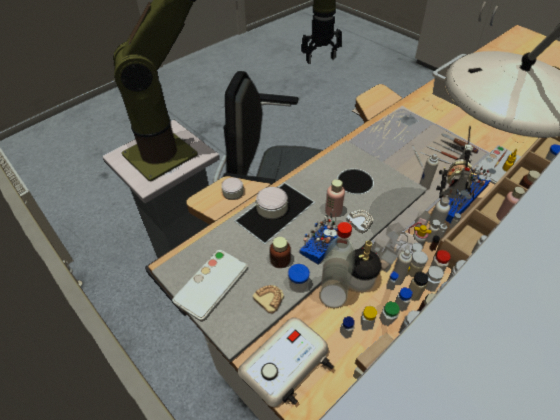

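View pics/side0.png

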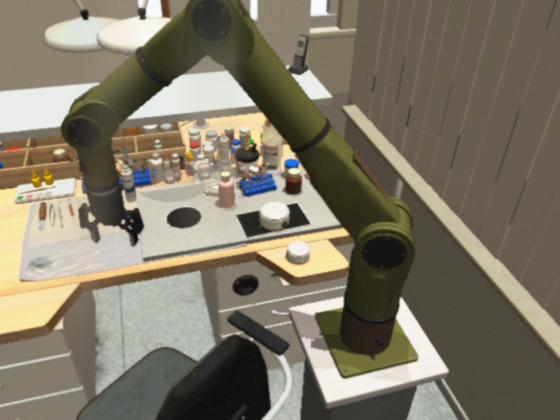

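The scene view shows the slab at about (210,284), the pot on the oblong mat at (271,202), the round mat at (354,182), and the pink bottle near the path at (335,200). I'll rectify it to a top-down view at board height.

```bash
cat > h.py <<'E'
from plant import sensors, optics, arm
import cv2, numpy as np
def P(n):
    p=optics.camera_params(n); K=np.array([[p['fx'],0,p['cx']],[0,p['fy'],p['cy']],[0,0,1]]);
    R=cv2.Rodrigues(np.array(p['orientation']))[0]; return K,np.array(p['distortion']),R,np.array(p['origin'])
def proj(n,X,p=None):
    K,D,R,o=p or P(n); r=R.T; return cv2.projectPoints(np.float64(X).reshape(-1,3),cv2.Rodrigues(r)[0],-r@o,K,D)[0].reshape(-1,2)
X0,X1,Y0,Y1=0.36,0.82,-0.32,0.56
def ortho(n,z=0.02,s=1000,img=None,p=None):
    # rows: x downwards from X1 to X0 ; cols: y from Y1 (left) to Y0
    if img is None: p=P(n); img=optics.grab_frame(n)[:,:,::-1]
    H,W=int((X1-X0)*s),int((Y1-Y0)*s)
    r,c=np.mgrid[0:H,0:W]; X=np.stack([X1-(r+.5)/s,Y1-(c+.5)/s,np.full(r.shape,z)],-1)
    uv=proj(n,X,p).reshape(H,W,2).astype(np.float32)
    return cv2.remap(img,uv[...,0],uv[...,1],cv2.INTER_CUBIC)
def grid(o,s=1000):
    o=o.copy()
    for x in np.arange(0.4,0.81,0.1):
        r=int((X1-x)*s); cv2.line(o,(0,r),(o.shape[1],r),(0,255,255),1); cv2.putText(o,f'{x:.1f}',(2,r-2),0,.4,(0,255,255),1)
    for y in np.arange(-0.3,0.56,0.1):
        c=int((Y1-y)*s); cv2.line(o,(c,0),(c,o.shape[0]),(0,255,255),1); cv2.putText(o,f'{y:.1f}',(c+2,10),0,.4,(0,255,255),1)
    return o
E
python3 - <<'E'
from h import *
a=grid(ortho('scene',s=900),900); cv2.imwrite('pics/o1.png',a); print(a.shape)
b=grid(ortho('side',s=900),900); cv2.imwrite('pics/o2.png',b)
E
```

```text
(413, 792, 3)
```

View pics/o1.png

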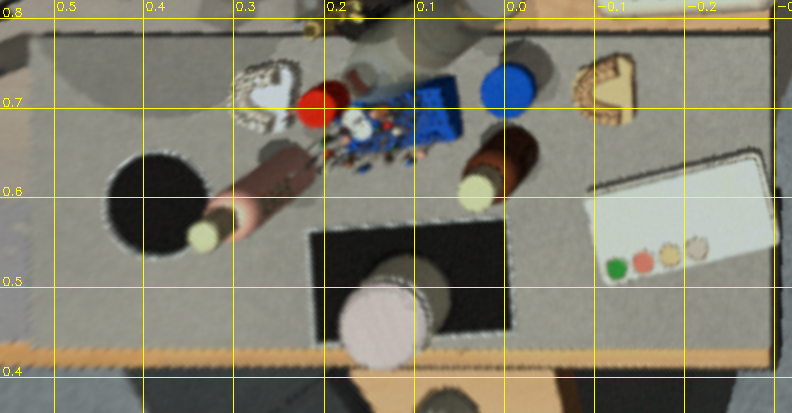

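View pics/o2.png

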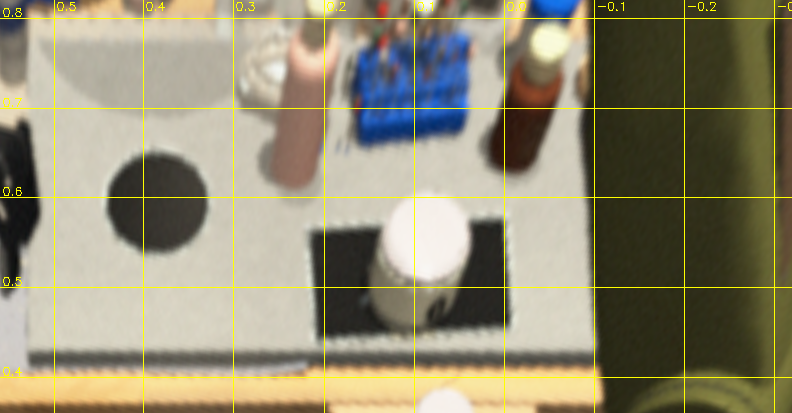

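Top-down at 900 px/m: round mat about (157,204), oblong mat centre about (411,281) turned ~4°, slab centre about (682,218) turned ~14°, and the bottle base near x 0.635, y 0.235. Next I'll fit these numerically.

```bash
cat > fit.py <<'E'
from h import *
def w(c,r): return round(X1-r/1000,4),round(Y1-c/1000,4)
def blob(m,x,y,rad):
    k=np.zeros_like(m); cv2.circle(k,(int((Y1-y)*1000),int((X1-x)*1000)),int(rad*1000),255,-1)
    m=cv2.morphologyEx(m&k,cv2.MORPH_OPEN,np.ones((5,5)))
    c,_=cv2.findContours(m,0,2); return cv2.convexHull(max(c,key=cv2.contourArea))
def circ(c): (u,v),r=cv2.minEnclosingCircle(c); M=cv2.moments(c); return w(u,v),w(M['m10']/M['m00'],M['m01']/M['m00']),round(2*r),round(2*np.sqrt(M['m00']/np.pi))
def rect(c): (u,v),s,a=cv2.minAreaRect(c); return w(u,v),np.round(s,1),round(a,2)
def cam(n): return optics.grab_frame(n)[:,:,::-1].copy(),P(n)
E
python3 - <<'E'
from fit import *
for n in ['scene','side']:
    im,p=cam(n); o=lambda z:ortho(n,z,1000,im,p)
    g=o(.0205).max(2); print(n,'round',circ(blob((g<75).astype(np.uint8)*255,.593,.386,.075)))
    print(' mat',rect(blob((g<75).astype(np.uint8)*255,.508,.103,.15)))
    print(' pot',circ(blob((o(.077).min(2)>(130 if n=='scene' else 185)).astype(np.uint8)*255,.52,.105,.075)))
    if n=='scene':
        f=o(.036); print(' slab',rect(blob((f.min(2)>160).astype(np.uint8)*255,.577,-.198,.14)))
# wall rail: fit y,z
A=[(440,240),(400,185)];
for y in (-.35,-.4,-.5,-.6):
  for z in (0,.1,.2,.3,.4): print(y,z,proj('scene',[[.4,y,z],[.8,y,z]]).round().astype(int).tolist(),proj('side',[[.4,y,z],[.8,y,z]]).round().astype(int).tolist())
E
```

```text
scene round ((0.5936, 0.3847), (0.5937, 0.3853), 113, 110)
 mat ((0.5088, 0.1036), array([122.1, 216.6]), 86.38)
 pot ((0.4976, 0.0985), (0.4977, 0.0988), 93, 90)
 slab ((0.5834, -0.2015), array([ 99.6, 199.3]), 76.61)
side round ((0.5946, 0.3866), (0.5942, 0.3864), 106, 103)
 mat ((0.5054, 0.1705), array([114.4,  79.7]), 85.84)
 pot ((0.521, 0.105), (0.5185, 0.1047), 150, 141)
-0.35 0 [[130, 278], [218, 384]] [[412, 222], [363, 161]]
-0.35 0.1 [[120, 258], [212, 368]] [[417, 198], [367, 139]]
-0.35 0.2 [[107, 234], [204, 349]] [[423, 172], [370, 115]]
-0.35 0.3 [[93, 206], [196, 326]] [[430, 144], [374, 90]]
-0.35 0.4 [[77, 174], [185, 298]] [[437, 114], [377, 63]]
-0.4 0 [[115, 289], [201, 398]] [[425, 220], [375, 160]]
-0.4 0.1 [[103, 268], [193, 384]] [[431, 196], [379, 137]]
-0.4 0.2 [[89, 245], [184, 366]] [[438, 170], [382, 114]]
-0.4 0.3 [[73, 218], [172, 344]] [[444, 142], [386, 89]]
-0.4 0.4 [[55, 186], [159, 317]] [[452, 112], [390, 62]]
-0.5 0 [[83, 310], [165, 429]] [[451, 215], [398, 156]]
-0.5 0.1 [[68, 291], [153, 416]] [[458, 191], [402, 134]]
-0.5 0.2 [[51, 268], [140, 401]] [[465, 166], [406, 111]]
-0.5 0.3 [[32, 242], [123, 382]] [[473, 138], [411, 86]]
-0.5 0.4 [[9, 211], [102, 358]] [[482, 108], [416, 60]]
-0.6 0 [[49, 333], [127, 460]] [[477, 211], [420, 153]]
-0.6 0.1 [[31, 315], [111, 450]] [[484, 187], [425, 131]]
-0.6 0.2 [[11, 293], [92, 438]] [[492, 162], [430, 108]]
-0.6 0.3 [[-12, 268], [69, 423]] [[501, 134], [435, 84]]
-0.6 0.4 [[-39, 238], [40, 403]] [[511, 105], [441, 57]]
```

The fits hold up: round mat (0.594, 0.386), oblong mat (0.509, 0.104), pot (0.498, 0.099), slab (0.583, -0.202). I'll go behind the pot with the tool x axis at 72°, then cradle it with the two fingers set about 60 mm apart.

```bash
python3 -m creep '[{"x":-426,"y":-412,"spin":1.482,"jaw":0.7},{"x":-426,"y":-412,"spin":1.482,"jaw":0.7},{"x":-426,"y":-412,"spin":1.482,"jaw":0.7},{"x":-426,"y":-412,"spin":1.482,"jaw":0.7},{"x":-426,"y":-412,"spin":1.482,"jaw":0.7},{"x":-426,"y":-412,"spin":1.482,"jaw":0.7},{"x":-426,"y":-412,"spin":1.482,"jaw":0.7},{"x":-426,"y":-412,"spin":1.482,"jaw":0.7}]'
cat > go.py <<'E'
import sys; from h import *
from scipy.spatial.transform import Rotation as Ro
# go.py x y z yaw_deg : shift in tool axes
x,y,z,a=map(float,sys.argv[1:5]); s=sensors.sense(); R=Ro.from_rotvec(s['tcp_rot']).as_matrix()
d=R.T@(np.array([x,y,z])-s['eef_pos']); yaw=np.degrees(np.arctan2(R[1,0],R[0,0]))
print('t',round(s['t'],2),'tcp',np.round(s['eef_pos'],4),'yaw',round(yaw,2),'zaxis',R[:,2].round(3),'F',np.round(s['force'],1),'gap',round(s['finger_gap'],2))
print('shift mm',(d*1000).round(1),'spin',round(np.radians((yaw-a+180)%360-180),4))
E
python3 go.py .475 .028 .03 72
```

```text
t 0.3 tcp [0.2455 0.5745 0.231 ] yaw 156.86 zaxis [-0.    -0.001 -1.   ] F [-0.  -0.3  1. ] gap 1.0
shift mm [-425.8 -412.3  201.3] spin 1.4812$[0]: bad value
```

```bash
python3 -m creep '[{"x":-34,"y":-33,"z":0,"spin":0.14,"jaw":0.7},{"x":-68,"y":-66,"z":0,"spin":0.28,"jaw":0.7},{"x":-102,"y":-99,"z":0,"spin":0.42,"jaw":0.7},{"x":-136,"y":-132,"z":0,"spin":0.56,"jaw":0.7},{"x":-170,"y":-165,"z":0,"spin":0.7,"jaw":0.7},{"x":-204,"y":-198,"z":0,"spin":0.84,"jaw":0.7},{"x":-238,"y":-231,"z":0,"spin":0.98,"jaw":0.7},{"x":-272,"y":-264,"z":0,"spin":1.12,"jaw":0.7}]'
python3 go.py .475 .028 .03 72
```

```text
t: 1.1
eef_pos: [0.3926, 0.2236, 0.2315]
tcp_rot: [2.175, 2.267, 0.001]
force: [1.0, 0.4, -0.1]
finger_gap: 0.7
gripper_force: 0.0
t 1.1 tcp [0.3926 0.2236 0.2315] yaw 92.39 zaxis [ 0.001  0.001 -1.   ] F [ 1.   0.4 -0.1] gap 0.7
shift mm [-198.9   74.1  201.5] spin 0.3558
```

```bash
python3 -m creep '[{"x":-45,"y":17,"z":0,"spin":0.12,"jaw":0.7},{"x":-90,"y":34,"z":0,"spin":0.24,"jaw":0.7},{"x":-135,"y":51,"z":0,"spin":0.356,"jaw":0.7},{"x":-175,"y":66,"z":0,"spin":0.356,"jaw":0.7},{"x":-199,"y":74,"z":0,"spin":0.356,"jaw":0.7},{"x":-199,"y":74,"z":40,"spin":0.356,"jaw":0.7},{"x":-199,"y":74,"z":80,"spin":0.356,"jaw":0.7},{"x":-199,"y":74,"z":110,"spin":0.356,"jaw":0.7}]'
python3 go.py .475 .028 .03 72
python3 - <<'E'
from fit import *
a,p=cam('wrist'); b,_=cam('scene')
print(p[3])
cv2.imwrite('pics/w1.png',np.hstack([cv2.resize(a,(400,300)),cv2.resize(b[130:340,60:340],(400,300))]))
E
```

```text
t: 1.9
eef_pos: [0.4751, 0.0297, 0.1197]
tcp_rot: [-2.537, -1.852, 0.0]
force: [-0.1, 0.5, 0.1]
finger_gap: 0.703
gripper_force: 0.0
t 1.9 tcp [0.4751 0.0297 0.1197] yaw 72.27 zaxis [-0.  0. -1.] F [-0.1  0.5  0.1] gap 0.7
shift mm [-1.6  0.5 89.7] spin 0.0047
[0.49537174 0.09867985 0.258845  ]
```

View pics/w1.png

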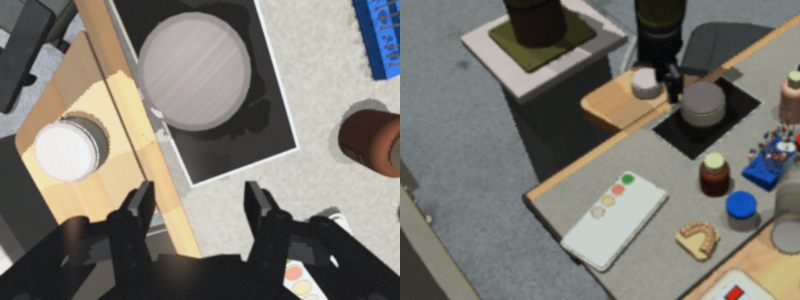

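The wrist view shows the pot lid centre at (194,70) in the left half, lined up with the fingers. The small look-alike pot stands close to the left finger's path at (68,150). I'll work out that clearance, and the pot's position again from this view.

Run:
```python
from h import *
K,D,R,o=P('wrist')
def ray(u,v,z):
    n=cv2.undistortPoints(np.float64([[[u,v]]]),K,D)[0,0]; d=R@[n[0],n[1],1]; return (o+d*(z-o[2])/d[2]).round(4)
f=1.4
print('pot',ray(194*f,71*f,.077),ray(137*f,71*f,.077),ray(251*f,71*f,.077))
print('decoy',[ray(68*f,150*f,z) for z in (.04,.06)],ray(36*f,150*f,.05),ray(108*f,150*f,.0))
print('mat corners',ray(192*f,185*f,.02),ray(298*f,148*f,.02))
```

```text
pot [0.4925 0.1071 0.077 ] [0.4505 0.1207 0.077 ] [0.5344 0.0938 0.077 ]
decoy [array([0.3433, 0.0755, 0.04  ]), array([0.357 , 0.0776, 0.06  ])] [0.3183 0.0867 0.05  ] [0.3635 0.0562 0.    ]
mat corners [ 0.4501 -0.0096  0.02  ] [ 0.5767 -0.0025  0.02  ]
```

```bash
python3 -m creep '[{"x":-2,"y":0,"z":30,"spin":0.005,"jaw":0.7},{"x":-2,"y":0,"z":60,"spin":0.005,"jaw":0.7},{"x":-2,"y":0,"z":80,"spin":0.005,"jaw":0.7},{"x":-2,"y":0,"z":88,"spin":0.005,"jaw":0.7},{"x":8,"y":0,"z":88,"spin":0.005,"jaw":0.7},{"x":16,"y":0,"z":88,"spin":0.005,"jaw":0.7},{"x":24,"y":0,"z":88,"spin":0.005,"jaw":0.7},{"x":32,"y":-1,"z":88,"spin":0.005,"jaw":0.7}]' && python3 -m creep '[{"x":8,"y":-1,"z":0},{"x":20,"y":-2,"z":0},{"x":32,"y":-3,"z":0},{"x":44,"y":-4,"z":0},{"x":56,"y":-5,"z":0},{"x":68,"y":-6,"z":0},{"x":78,"y":-7,"z":0},{"x":84,"y":-7,"z":0}]'
python3 go.py .525 .239 .032 72
python3 - <<'E'
from fit import *
im,p=cam('scene'); o=ortho('scene',.077,1000,im,p); print(circ(blob((o.min(2)>110).astype(np.uint8)*255,.53,.2,.11)))
im,p=cam('wrist'); cv2.imwrite('pics/w2.png',im)
E
```

```text
t: 2.8
eef_pos: [0.4837, 0.0606, 0.0343]
tcp_rot: [2.541, 1.847, -0.002]
force: [-2.8, -4.1, 2.7]
finger_gap: 0.699
gripper_force: 2.3
t 2.8 tcp [0.4837 0.0606 0.0343] yaw 72.02 zaxis [-0.001 -0.001 -1.   ] F [-2.8 -4.1  2.7] gap 0.7
shift mm [182.5 -15.8   2. ] spin 0.0003
((0.5405, 0.2075), (0.5572, 0.2258), 218, 167)$[0]: bad value
```

```bash
python3 -m creep '[{"x":8,"y":-1,"z":0,"spin":0,"jaw":0.7},{"x":20,"y":-2,"z":0,"spin":0,"jaw":0.7},{"x":32,"y":-3,"z":0,"spin":0,"jaw":0.7},{"x":44,"y":-4,"z":0,"spin":0,"jaw":0.7},{"x":56,"y":-5,"z":0,"spin":0,"jaw":0.7},{"x":68,"y":-6,"z":0,"spin":0,"jaw":0.7},{"x":78,"y":-7,"z":0,"spin":0,"jaw":0.7},{"x":84,"y":-7,"z":0,"spin":0,"jaw":0.7}]'
python3 go.py .525 .239 .032 72
python3 - <<'E'
from fit import *
im,p=cam('wrist'); im2,_=cam('scene'); cv2.imwrite('pics/w2.png',np.hstack([cv2.resize(im,(400,300)),cv2.resize(im2[130:340,180:460],(400,300))]))
E
```

```text
t: 3.7
eef_pos: [0.5032, 0.1422, 0.0335]
tcp_rot: [2.541, 1.845, -0.002]
force: [-1.8, -6.3, 4.7]
finger_gap: 0.701
gripper_force: 3.5
t 3.7 tcp [0.5032 0.1422 0.0335] yaw 71.97 zaxis [-0.    -0.001 -1.   ] F [-1.8 -6.3  4.7] gap 0.7
shift mm [98.8 -9.2  1.4] spin -0.0006
```

View pics/w2.png

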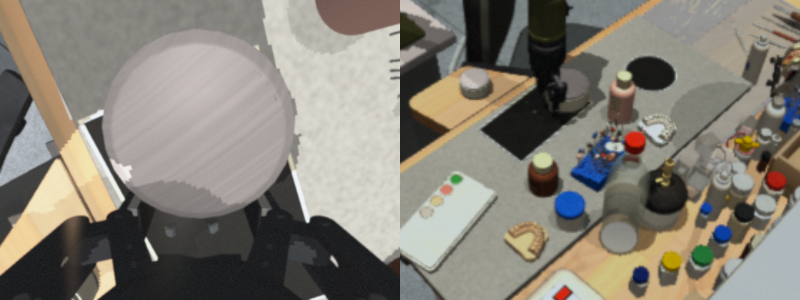

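The pot is cradled, with its lid centred at (200,125) in the wrist half. The path is clear of the bottle at (622,95). I'll keep going.

```bash
python3 - <<'E'
from h import *
K,D,R,o=P('wrist'); t=sensors.sense()['eef_pos']
n=cv2.undistortPoints(np.float64([[[280,175]]]),K,D)[0,0]; d=R@[n[0],n[1],1]; q=(o+d*(.077-o[2])/d[2]); e=q-t
print('pot',q.round(4),'along/left',e[0]*.309+e[1]*.951,-e[0]*.951+e[1]*.309)
E
python3 -m creep '[{"x":8,"y":-1,"z":0,"spin":0,"jaw":0.7},{"x":20,"y":-2,"z":0,"spin":0,"jaw":0.7},{"x":33,"y":-3,"z":0,"spin":0,"jaw":0.7},{"x":46,"y":-4,"z":0,"spin":0,"jaw":0.7},{"x":59,"y":-5,"z":0,"spin":0,"jaw":0.7},{"x":72,"y":-6,"z":0,"spin":0,"jaw":0.7},{"x":84,"y":-7,"z":0,"spin":0,"jaw":0.7},{"x":92,"y":-7,"z":0,"spin":0,"jaw":0.7}]'
python3 go.py .579 .340 .033 72
```

```text
pot [0.5199 0.1941 0.077 ] along/left 0.05347591018324374 0.00016834870327315198
t: 4.6
eef_pos: [0.5247, 0.2316, 0.0333]
tcp_rot: [2.542, 1.846, -0.003]
force: [-1.7, -6.8, 5.5]
finger_gap: 0.705
gripper_force: 3.6
t 4.6 tcp [0.5247 0.2316 0.0333] yaw 71.98 zaxis [-0.001 -0.001 -1.   ] F [-1.7 -6.8  5.5] gap 0.71
shift mm [1.198e+02 1.810e+01 1.000e-01] spin -0.0004
```

```bash
python3 -m creep '[{"x":8,"y":1,"z":0,"spin":0,"jaw":0.7},{"x":20,"y":3,"z":0,"spin":0,"jaw":0.7},{"x":33,"y":5,"z":0,"spin":0,"jaw":0.7},{"x":46,"y":7,"z":0,"spin":0,"jaw":0.7},{"x":59,"y":9,"z":0,"spin":0,"jaw":0.7},{"x":72,"y":11,"z":0,"spin":0,"jaw":0.7},{"x":82,"y":13,"z":0,"spin":0,"jaw":0.7},{"x":88,"y":14,"z":0,"spin":0,"jaw":0.7}]'
python3 go.py .5775 .3346 .033 72
cat >> fit.py <<'E'
def lid(z=.077):  # pot lid centre from wrist view
    im,p=cam('wrist'); K,D,R,o=p
    return im,p
def pix(p,u,v,z):
    K,D,R,o=p; n=cv2.undistortPoints(np.float64([[[u,v]]]),K,D)[0,0]; d=R@[n[0],n[1],1]; return (o+d*(z-o[2])/d[2]).round(4)
E
python3 - <<'E'
from fit import *
im,p=cam('wrist'); cv2.imwrite('pics/w3.png',im)
im2,p2=cam('side'); o=ortho('side',.077,1000,im2,p2); cv2.imwrite('pics/s3.png',im2)
E
```

```text
t: 5.4
eef_pos: [0.5646, 0.3108, 0.0332]
tcp_rot: [2.541, 1.847, -0.005]
force: [-3.7, -6.9, 6.7]
finger_gap: 0.698
gripper_force: 4.8
t 5.4 tcp [0.5646 0.3108 0.0332] yaw 72.02 zaxis [-0.003 -0.002 -1.   ] F [-3.7 -6.9  6.7] gap 0.7
shift mm [26.6  4.9  0.1] spin 0.0004
```

View pics/w3.png

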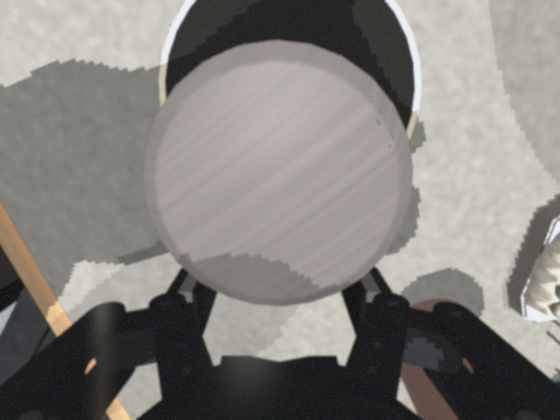

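Run:
```python
from fit import *
p=P('wrist'); c=pix(p,279,172,.077); print('lid',c)
q=[pix(p,160,90,.02)[:2],pix(p,419,85,.02)[:2],pix(p,180,22,.02)[:2],pix(p,396,14,.02)[:2],pix(p,414,132,.02)[:2]]
from scipy.optimize import least_squares
r=least_squares(lambda m:[np.hypot(*(a-m))-.0605 for a in q],[.594,.3855]); print('mat',r.x,r.fun.round(4)); e=r.x-c[:2]; print('dx',e@[.309,.951],'dy',e@[.951,-.309])
```

```text
lid [0.5816 0.3638 0.077 ]
mat [0.59316578 0.38296143] [ 0.0006  0.      0.0001 -0.      0.0006]
dx 0.021796349997549244 dy 0.005078178593349374
```

```bash
python3 -m creep '[{"x":6,"y":1,"z":0,"spin":0,"jaw":0.7},{"x":12,"y":3,"z":0,"spin":0,"jaw":0.7},{"x":17,"y":4,"z":0,"spin":0,"jaw":0.7},{"x":21,"y":5,"z":0,"spin":0,"jaw":0.7},{"x":23,"y":5,"z":0,"spin":0,"jaw":0.7},{"x":23,"y":5,"z":0,"spin":0,"jaw":0.7},{"x":10,"y":2,"z":0,"spin":0,"jaw":0.7},{"x":-5,"y":-3,"z":0,"spin":0,"jaw":0.7}]'
python3 -m creep '[{"x":-5,"y":-3,"z":-30,"spin":0,"jaw":0.7},{"x":-5,"y":-3,"z":-70,"spin":0,"jaw":0.7},{"x":-5,"y":-3,"z":-115,"spin":0,"jaw":0.7},{"x":-5,"y":-3,"z":-160,"spin":0,"jaw":0.7},{"x":-5,"y":-3,"z":-180,"spin":0,"jaw":0.7},{"x":-5,"y":-3,"z":-180,"spin":0,"jaw":0.7}]'
python3 - <<'E'
from fit import *
im,p=cam('wrist'); im2,p2=cam('scene'); print(p[3]); np.save('w4.npy',p[2]);cv2.imwrite('pics/w4.png',np.hstack([cv2.resize(im,(400,300)),cv2.resize(im2[110:320,0:280],(400,300))]))
o=ortho('wrist',.0205,1000,im,p).max(2); print(circ(blob((o<60).astype(np.uint8)*255,.593,.384,.075)))
E
python3 go.py .52 -.37 .22 80
```

```text
t: 6.3
eef_pos: [0.5616, 0.3097, 0.0332]
tcp_rot: [-2.539, -1.848, -0.005]
force: [-0.4, -0.4, 0.3]
finger_gap: 0.698
gripper_force: 0.0
t: 6.9
eef_pos: [0.5592, 0.3065, 0.2173]
tcp_rot: [-2.54, -1.848, -0.016]
force: [-0.2, -0.7, 0.3]
finger_gap: 0.699
gripper_force: 0.0
[0.57907105 0.37409875 0.35797853]
((0.598, 0.417), (0.5993, 0.4248), 86, 45)
t 7.0 tcp [0.5565 0.3052 0.2132] yaw 72.07 zaxis [ 0.     0.002 -1.   ] F [-0.9 -0.4 -0.7] gap 0.7
shift mm [-653.7  173.1   -8.1] spin -0.1384
```

View pics/w4.png

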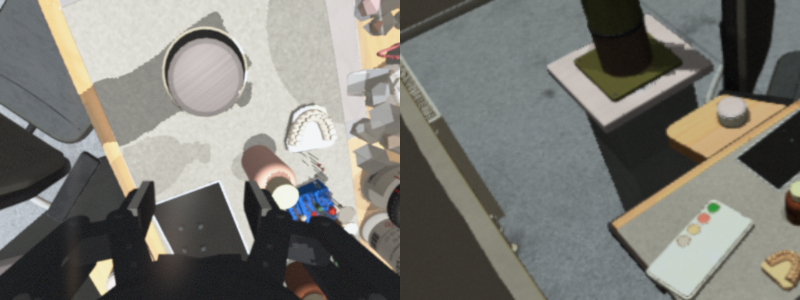

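The pot lid sits inside the mat ring, centred about (206,77) in the left half. The wall rail in the scene view is well clear of the slab's end. Next I'll measure the pot numerically and get the move to behind the slab.

```bash
python3 - <<'E'
from fit import *
from scipy.optimize import least_squares
im=cv2.imread('pics/w4.png')[:, :400]; im=cv2.resize(im,(560,420),interpolation=cv2.INTER_CUBIC)
p=P('wrist')
for nm,z,sg in (('lid',.077,1),('mat',.02,-1)):
    o=cv2.GaussianBlur(ortho('wrist',z,1000,im,p),(3,3),0).astype(float)
    v=o[...,2]-0*o[...,0]; c0=np.array([.593,.384]); pts=[]
    for a in np.radians(np.arange(0,360,5)):
        rr=np.arange(.036,.072,.0005); P_=c0+np.outer(rr,[np.cos(a),np.sin(a)])
        q=cv2.remap(v.astype(np.float32),((Y1-P_[:,1])*1000).astype(np.float32),((X1-P_[:,0])*1000).astype(np.float32),1).ravel()
        g=np.gradient(q)*sg; k=g.argmin()
        if g[k]<-4: pts.append(P_[k])
    pts=np.array(pts); r=least_squares(lambda m:np.hypot(*(pts-m[:2]).T)-m[2],[*c0,.05],loss='soft_l1',f_scale=.001); print(nm,len(pts),r.x.round(4),np.median(abs(r.fun)).round(4))
E
python3 go.py .6157 -.339 .22 103.5
```

```text
lid 71 [0.5884 0.3794 0.043 ] 0.0012
mat 68 [0.5889 0.3806 0.0586] 0.0009
t 7.0 tcp [0.5565 0.3052 0.2132] yaw 72.07 zaxis [ 0.     0.002 -1.   ] F [-0.9 -0.4 -0.7] gap 0.7
shift mm [-594.7  254.6   -8. ] spin -0.5485
```

Run:
```python
from fit import *
im,p=cam('side'); 
for z in (.02,.077): print(z,[proj('side',[[.594+.048*np.cos(a),.385+.048*np.sin(a),z] for a in (0,1.57,3.14,4.71)],p).round().tolist()])
c=im[150:260,110:260]; cv2.imwrite('pics/s4.png',cv2.resize(c,None,fx=5,fy=5,interpolation=2))
```

```text
0.02 [[[182.0, 209.0], [169.0, 219.0], [185.0, 226.0], [198.0, 215.0]]]
0.077 [[[180.0, 195.0], [167.0, 205.0], [184.0, 212.0], [197.0, 201.0]]]
```

The pot and round mat centres agree to about 1.5 mm, so the pot is placed. On to the slab.

```bash
python3 -m creep '[{"x":-43,"y":18,"z":-8,"spin":-0.07,"jaw":0.6},{"x":-86,"y":37,"z":-8,"spin":-0.14,"jaw":0.6},{"x":-129,"y":55,"z":-8,"spin":-0.21,"jaw":0.6},{"x":-172,"y":74,"z":-8,"spin":-0.28,"jaw":0.6},{"x":-215,"y":92,"z":-8,"spin":-0.35,"jaw":0.6},{"x":-258,"y":110,"z":-8,"spin":-0.42,"jaw":0.6},{"x":-301,"y":129,"z":-8,"spin":-0.49,"jaw":0.6},{"x":-344,"y":147,"z":-8,"spin":-0.548,"jaw":0.6}]'
python3 go.py .6157 -.339 .16 103.5
```

```text
t: 7.85
eef_pos: [0.5896, -0.0699, 0.2195]
tcp_rot: [-1.941, -2.467, 0.001]
force: [0.7, 0.5, -0.4]
finger_gap: 0.601
gripper_force: 0.0
t 7.85 tcp [ 0.5896 -0.0699  0.2195] yaw 103.59 zaxis [-0.003  0.001 -1.   ] F [ 0.7  0.5 -0.4] gap 0.6
shift mm [-267.8  -37.7   59.1] spin 0.0016
```

```bash
python3 -m creep '[{"x":-40,"y":-6,"z":0,"spin":0,"jaw":0.6},{"x":-80,"y":-12,"z":0,"spin":0,"jaw":0.6},{"x":-120,"y":-18,"z":0,"spin":0,"jaw":0.6},{"x":-160,"y":-24,"z":0,"spin":0,"jaw":0.6},{"x":-200,"y":-30,"z":0,"spin":0,"jaw":0.6},{"x":-240,"y":-35,"z":0,"spin":0,"jaw":0.6},{"x":-268,"y":-38,"z":0,"spin":0,"jaw":0.6},{"x":-268,"y":-38,"z":40,"spin":0,"jaw":0.6}]'
python3 - <<'E'
from fit import *
im,p=cam('wrist'); im2,p2=cam('scene'); cv2.imwrite('pics/w5.png',np.hstack([cv2.resize(im,(400,300)),cv2.resize(im2[180:390,60:340],(400,300))]))
np.save('wp.npy',np.array(p,dtype=object),allow_pickle=True)
o=ortho('wrist',.036,1000,im,p); print('slab',rect(blob((o.min(2)>150).astype(np.uint8)*255,.583,-.2,.14)))
E
python3 go.py .6157 -.339 .021 103.5
```

```text
t: 8.65
eef_pos: [0.6174, -0.3468, 0.1841]
tcp_rot: [1.948, 2.449, -0.002]
force: [1.2, -1.4, 2.0]
finger_gap: 0.601
gripper_force: 0.0
slab ((0.5957, -0.2549), array([279.9, 152. ]), 76.99)
t 8.75 tcp [ 0.6111 -0.3364  0.174 ] yaw 103.32 zaxis [-0.012  0.007 -1.   ] F [-0.7  1.3 -1.4] gap 0.6
shift mm [ -5.1   5.4 153. ] spin -0.0031
```

View pics/w5.png

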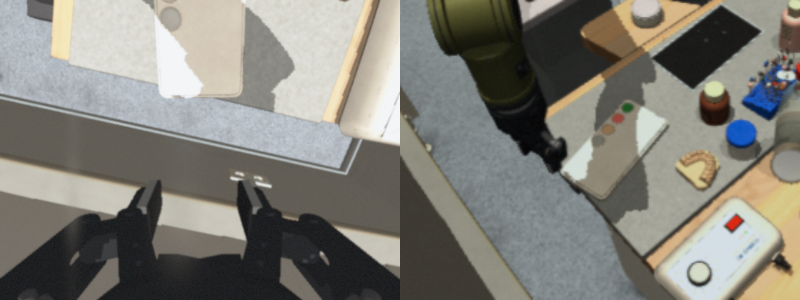

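The slab's end is at row 97 of the wrist half, aligned within about 5 mm. There is a cream wall rail around row 190-225 behind the fingers. I'll triangulate it from both views before going down.

```bash
python3 - <<'E'
from fit import *
p=tuple(np.load('wp.npy',allow_pickle=True)); p=tuple(np.asarray(a,dtype=float) for a in p); q=P('scene')
for z in (-.3,-.2,-.1,0,.05,.1,.15): print(z,'wrist rail',pix(p,60*1.4,187*1.4,z)[:2],pix(p,200*1.4,205*1.4,z)[:2],' scene rail',pix(q,95,312,z)[:2],pix(q,140,372,z)[:2])
print('slab end mid', pix(p,159*1.4,96*1.4,.036),pix(p,243*1.4,96*1.4,.036),'tips',pix(p,155*1.4,182*1.4,.18),pix(p,242*1.4,182*1.4,.18))
E
python3 go.py .6157 -.339 .021 103.5
```

```text
-0.3 wrist rail [ 0.2472 -0.6629] [ 0.6757 -0.621 ]  scene rail [ 0.2059 -0.4807] [ 0.4979 -0.474 ]
-0.2 wrist rail [ 0.3038 -0.5991] [ 0.6628 -0.564 ]  scene rail [ 0.2798 -0.4793] [ 0.549  -0.4732]
-0.1 wrist rail [ 0.3604 -0.5353] [ 0.6499 -0.507 ]  scene rail [ 0.3538 -0.478 ] [ 0.6001 -0.4723]
0 wrist rail [ 0.4171 -0.4715] [ 0.637 -0.45 ]  scene rail [ 0.4277 -0.4766] [ 0.6511 -0.4715]
0.05 wrist rail [ 0.4454 -0.4396] [ 0.6305 -0.4215]  scene rail [ 0.4647 -0.4759] [ 0.6767 -0.471 ]
0.1 wrist rail [ 0.4737 -0.4077] [ 0.6241 -0.393 ]  scene rail [ 0.5017 -0.4752] [ 0.7022 -0.4706]
0.15 wrist rail [ 0.502  -0.3758] [ 0.6176 -0.3645]  scene rail [ 0.5387 -0.4745] [ 0.7278 -0.4702]
slab end mid [ 0.5502 -0.2967  0.036 ] [ 0.6491 -0.2736  0.036 ] tips [ 0.5812 -0.3377  0.18  ] [ 0.6366 -0.3246  0.18  ]
t 8.75 tcp [ 0.6111 -0.3364  0.174 ] yaw 103.32 zaxis [-0.012  0.007 -1.   ] F [-0.7  1.3 -1.4] gap 0.6
shift mm [ -5.1   5.4 153. ] spin -0.0031
```

The wall is at y ≈ -0.475, about 130 mm behind the fingers, so descending is safe.

```bash
python3 -m creep '[{"x":0,"y":0,"z":0,"spin":0,"jaw":0.6},{"x":0,"y":0,"z":30,"spin":0,"jaw":0.6},{"x":0,"y":0,"z":60,"spin":0,"jaw":0.6},{"x":0,"y":0,"z":90,"spin":0,"jaw":0.6},{"x":0,"y":0,"z":120,"spin":0,"jaw":0.6},{"x":0,"y":0,"z":140,"spin":0,"jaw":0.6},{"x":0,"y":0,"z":150,"spin":0,"jaw":0.6},{"x":0,"y":0,"z":150,"spin":0,"jaw":0.6}]'
python3 go.py .6157 -.339 .021 103.5
python3 - <<'E'
from fit import *
im,p=cam('wrist'); cv2.imwrite('pics/w6.png',im); o=ortho('wrist',.036,1000,im,p); cv2.imwrite('pics/o6.png',o)
E
```

```text
t: 9.55
eef_pos: [0.6157, -0.3368, 0.0309]
tcp_rot: [-1.944, -2.466, -0.001]
force: [-0.7, -0.3, 0.5]
finger_gap: 0.6
gripper_force: 0.0
t 9.55 tcp [ 0.6157 -0.3368  0.0309] yaw 103.48 zaxis [-0.001  0.001 -1.   ] F [-0.7 -0.3  0.5] gap 0.6
shift mm [-2.1 -0.6  9.9] spin -0.0003
```

```bash
python3 -m creep '[{"x":0,"y":0,"z":9,"spin":0,"jaw":0.6},{"x":6,"y":0,"z":9,"spin":0,"jaw":0.6},{"x":12,"y":0,"z":9,"spin":0,"jaw":0.6},{"x":18,"y":0,"z":9,"spin":0,"jaw":0.6},{"x":24,"y":0,"z":9,"spin":0,"jaw":0.6},{"x":30,"y":0,"z":9,"spin":0,"jaw":0.6},{"x":36,"y":0,"z":9,"spin":0,"jaw":0.6},{"x":42,"y":0,"z":9,"spin":0,"jaw":0.6}]'
python3 go.py .6157 -.339 .021 103.5
python3 - <<'E'
from fit import *
im2,p2=cam('scene'); f=ortho('scene',.036,1000,im2,p2); g=cv2.cvtColor(f,cv2.COLOR_BGR2HSV)
im,p=cam('wrist'); cv2.imwrite('pics/w7.png',np.hstack([cv2.resize(im,(400,300)),cv2.resize(im2[180:390,120:400],(400,300))]))
E
```

```text
t: 10.4
eef_pos: [0.606, -0.2982, 0.0226]
tcp_rot: [1.946, 2.463, -0.001]
force: [0.5, -2.7, -1.3]
finger_gap: 0.602
gripper_force: 1.5
t 10.4 tcp [ 0.606  -0.2982  0.0226] yaw 103.37 zaxis [ 0.001 -0.002 -1.   ] F [ 0.5 -2.7 -1.3] gap 0.6
shift mm [-41.9   0.    1.7] spin -0.0023
```

View pics/w7.png

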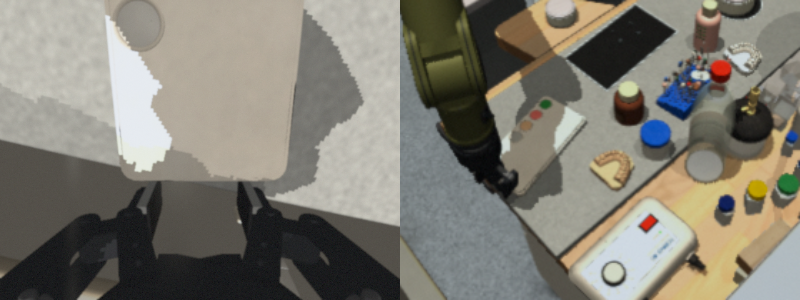

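In the wrist half the slab's near edge sits against both fingers at row 180, its mid-line is at col 204 against the fingers' 198 (about 4 mm), and it is square to the tool. I'll compute the curved push path now.

```bash
cat > path.py <<'E'
from fit import *
from scipy.spatial.transform import Rotation as Ro
import sys
# state of slab relative to tool: c (end gap), off (right offset); list tool-frame shifts along interpolated path
c,off,n=float(sys.argv[1]),float(sys.argv[2]),int(sys.argv[3])
s=sensors.sense(); R=Ro.from_rotvec(s['tcp_rot']).as_matrix(); y0=np.degrees(np.arctan2(R[1,0],R[0,0])); t=s['eef_pos'][:2]
L=lambda a:(np.array([np.cos(np.radians(a)),np.sin(np.radians(a))]),np.array([np.sin(np.radians(a)),-np.cos(np.radians(a))]))
u,v=L(y0); C0=t+(.1+c)*u+off*v; C1=np.array([.509,.1035]); print('slab now',C0.round(4),'yaw',round(y0,2),'dist',np.hypot(*(C1-C0)).round(4))
for k in range(1,n+1):
    f=k/n; a=y0+(93.6-y0)*f; uu,vv=L(a); T=C0+(C1-C0)*f-(.1+c)*uu-off*vv-t
    print(k,'x %.1f y %.1f spin %.4f'%(T@u*1000,T@v*1000,np.radians(y0-a)))
E
python3 - <<'E'
from fit import *
from scipy.spatial.transform import Rotation as Ro
p=P('wrist'); s=sensors.sense(); R=Ro.from_rotvec(s['tcp_rot']).as_matrix()
for q in [(160,180,.036),(250,180,.036),(117,140,.036),(290,140,.036)]: print(((R.T@(pix(p,q[0]*1.4,q[1]*1.4,q[2])-s['eef_pos']))*1000).round(1))
E
python3 path.py .013 .0036 32
```

```text
[ 13.6 -24.8 -13.5]
[ 13.6  31.  -13.5]
[ 39.2 -49.1 -13.5]
[ 39.1  53.2 -13.5]
slab now [ 0.583  -0.1858] yaw 103.44 dist 0.2986
1 x 9.4 y -0.8 spin 0.0054
2 x 18.7 y -1.5 spin 0.0107
3 x 28.1 y -2.3 spin 0.0161
4 x 37.4 y -3.0 spin 0.0215
5 x 46.8 y -3.8 spin 0.0268
6 x 56.2 y -4.5 spin 0.0322
7 x 65.5 y -5.3 spin 0.0376
8 x 74.9 y -6.0 spin 0.0429
9 x 84.3 y -6.8 spin 0.0483
10 x 93.7 y -7.5 spin 0.0537
11 x 103.0 y -8.3 spin 0.0591
12 x 112.4 y -9.0 spin 0.0644
13 x 121.8 y -9.8 spin 0.0698
14 x 131.2 y -10.5 spin 0.0752
15 x 140.6 y -11.3 spin 0.0805
16 x 150.0 y -12.0 spin 0.0859
17 x 159.4 y -12.8 spin 0.0913
18 x 168.8 y -13.5 spin 0.0966
19 x 178.2 y -14.3 spin 0.1020
20 x 187.6 y -15.0 spin 0.1074
21 x 197.1 y -15.8 spin 0.1127
22 x 206.5 y -16.5 spin 0.1181
23 x 215.9 y -17.3 spin 0.1235
24 x 225.3 y -18.0 spin 0.1288
25 x 234.8 y -18.8 spin 0.1342
26 x 244.2 y -19.5 spin 0.1396
27 x 253.6 y -20.3 spin 0.1450
28 x 263.1 y -21.0 spin 0.1503
29 x 272.5 y -21.8 spin 0.1557
30 x 281.9 y -22.5 spin 0.1611
31 x 291.4 y -23.2 spin 0.1664
32 x 300.8 y -24.0 spin 0.1718
```

```bash
python3 -m creep '[{"x":9,"y":-1,"z":1,"spin":0.005,"jaw":0.6},{"x":19,"y":-1.5,"z":1,"spin":0.011,"jaw":0.6},{"x":28,"y":-2,"z":1,"spin":0.016,"jaw":0.6},{"x":37,"y":-3,"z":1,"spin":0.021,"jaw":0.6},{"x":47,"y":-4,"z":1,"spin":0.027,"jaw":0.6},{"x":56,"y":-4.5,"z":1,"spin":0.032,"jaw":0.6},{"x":66,"y":-5,"z":1,"spin":0.038,"jaw":0.6},{"x":75,"y":-6,"z":1,"spin":0.043,"jaw":0.6}]'
python3 go.py .6157 -.339 .021 103.5
cat > slab.py <<'E'
# slab edges in tool frame from wrist view: scan the rectified tool-aligned patch
from fit import *
from scipy.spatial.transform import Rotation as Ro
s=sensors.sense(); im,p=cam('wrist'); R=Ro.from_rotvec(s['tcp_rot']).as_matrix(); t=s['eef_pos']
def edges(xs,y0,y1,z=.036):
    ys=np.arange(y0,y1,.0005); X=np.array([[t+R@[x,y,0] for y in ys] for x in xs]); X[...,2]=z
    uv=proj('wrist',X,p).reshape(*X.shape[:2],2).astype(np.float32)
    g=cv2.GaussianBlur(cv2.remap(im,uv[...,0],uv[...,1],1).astype(np.float32),(9,1),2); d=np.abs(np.gradient(g,axis=1)).sum(2)
    m=(uv[...,0]>4)&(uv[...,0]<555)&(uv[...,1]>4)&(uv[...,1]<415); d[~m]=0
    return [(round(x*1000),round(ys[k]*1000,1),round(float(q[k]),1)) for x,q,k in zip(xs,d,d.argmax(1))]
xs=np.arange(.04,.115,.01)
for nm,a,b in (('L',-.065,-.035),('R',.035,.065)):
    e=edges(xs,a,b); print(nm,e)
E
python3 slab.py
```

```text
t: 11.3
eef_pos: [0.5837, -0.2271, 0.0222]
tcp_rot: [1.999, 2.418, -0.0]
force: [1.4, -5.2, 3.7]
finger_gap: 0.604
gripper_force: 2.6
t 11.3 tcp [ 0.5837 -0.2271  0.0222] yaw 100.85 zaxis [ 0.003 -0.003 -1.   ] F [ 1.4 -5.2  3.7] gap 0.6
shift mm [-115.9   10.4    1.7] spin -0.0462
L [(40, np.float64(-49.5), 31.8), (50, np.float64(-49.5), 31.3), (60, np.float64(-49.5), 28.7), (70, np.float64(-49.5), 26.0), (80, np.float64(-49.5), 30.1), (90, np.float64(-49.5), 28.8), (100, np.float64(-45.0), 45.8), (110, np.float64(-44.0), 15.1)]
R [(40, np.float64(52.5), 25.3), (50, np.float64(52.0), 25.6), (60, np.float64(52.0), 26.9), (70, np.float64(51.5), 28.5), (80, np.float64(52.5), 25.4), (90, np.float64(52.5), 26.5), (100, np.float64(52.5), 26.4), (110, np.float64(53.5), 7.5)]
```

The slab tracks the tool squarely, offset about 1.5 mm. Continuing.

```bash
python3 path.py .0136 .0015 20 | sed -n '1p;9p;17p;21p'; python3 -m creep '[{"x":10,"y":-1,"z":0,"spin":0.006,"jaw":0.6},{"x":21,"y":-1.5,"z":0,"spin":0.012,"jaw":0.6},{"x":32,"y":-2.5,"z":0,"spin":0.018,"jaw":0.6},{"x":43,"y":-3,"z":0,"spin":0.024,"jaw":0.6},{"x":54,"y":-4,"z":0,"spin":0.03,"jaw":0.6},{"x":65,"y":-5,"z":0,"spin":0.036,"jaw":0.6},{"x":76,"y":-6,"z":0,"spin":0.042,"jaw":0.6},{"x":86,"y":-7,"z":0,"spin":0.048,"jaw":0.6}]'
python3 slab.py; python3 path.py .0136 .0015 8
```

```text
slab now [ 0.5629 -0.1126] yaw 100.93 dist 0.2227
8 x 89.2 y -10.6 spin 0.0512
16 x 178.6 y -21.1 spin 0.1024
20 x 223.5 y -26.4 spin 0.1280
t: 12.15
eef_pos: [0.56, -0.1437, 0.0218]
tcp_rot: [2.057, 2.37, -0.0]
force: [1.0, -4.6, 2.9]
finger_gap: 0.599
gripper_force: 2.6
L [(40, np.float64(-49.5), 34.2), (50, np.float64(-49.5), 23.9), (60, np.float64(-49.5), 24.5), (70, np.float64(-49.5), 23.7), (80, np.float64(-49.5), 25.6), (90, np.float64(-37.5), 37.0), (100, np.float64(-45.5), 33.8), (110, np.float64(-44.5), 14.7)]
R [(40, np.float64(62.0), 32.0), (50, np.float64(52.0), 26.3), (60, np.float64(51.5), 27.8), (70, np.float64(51.5), 30.6), (80, np.float64(52.5), 27.2), (90, np.float64(52.5), 26.6), (100, np.float64(52.5), 27.2), (110, np.float64(62.0), 8.6)]
slab now [ 0.5445 -0.0281] yaw 98.2 dist 0.1363
1 x 16.9 y -3.2 spin 0.0100
2 x 33.9 y -6.4 spin 0.0201
3 x 50.9 y -9.5 spin 0.0301
4 x 67.8 y -12.7 spin 0.0401
5 x 84.8 y -15.9 spin 0.0502
6 x 101.8 y -19.1 spin 0.0602
7 x 118.8 y -22.3 spin 0.0702
8 x 135.8 y -25.4 spin 0.0803
```

```bash
python3 -m creep '[{"x":10,"y":-2,"z":0,"spin":0.004,"jaw":0.6},{"x":21,"y":-4,"z":0,"spin":0.01,"jaw":0.6},{"x":32,"y":-6,"z":0,"spin":0.018,"jaw":0.6},{"x":43,"y":-8,"z":0,"spin":0.025,"jaw":0.6},{"x":54,"y":-10,"z":0,"spin":0.032,"jaw":0.6},{"x":65,"y":-12,"z":0,"spin":0.038,"jaw":0.6},{"x":76,"y":-14,"z":0,"spin":0.045,"jaw":0.6},{"x":85,"y":-16,"z":0,"spin":0.05,"jaw":0.6}]'
python3 slab.py; python3 path.py .0136 .0015 4
```

```text
t: 13.0
eef_pos: [0.5313, -0.06, 0.0214]
tcp_rot: [2.116, 2.321, 0.0]
force: [1.6, -5.4, 2.6]
finger_gap: 0.6
gripper_force: 2.5
L [(40, np.float64(-50.0), 19.6), (50, np.float64(-50.0), 21.0), (60, np.float64(-50.0), 1.9), (70, np.float64(-50.0), 97.2), (80, np.float64(-50.0), 99.1), (90, np.float64(-50.0), 98.0), (100, np.float64(-50.0), 99.2), (110, np.float64(-50.0), 98.3)]
R [(40, np.float64(60.5), 33.2), (50, np.float64(51.5), 28.0), (60, np.float64(51.5), 29.2), (70, np.float64(51.5), 30.0), (80, np.float64(52.5), 26.0), (90, np.float64(52.5), 25.0), (100, np.float64(52.5), 26.8), (110, np.float64(52.5), 10.9)]
slab now [0.521  0.0556] yaw 95.41 dist 0.0494
1 x 12.2 y -2.8 spin 0.0079
2 x 24.5 y -5.5 spin 0.0158
3 x 36.7 y -8.3 spin 0.0237
4 x 49.0 y -11.1 spin 0.0316
```

```bash
python3 -m creep '[{"x":10,"y":-2,"z":0,"spin":0.008,"jaw":0.6},{"x":20,"y":-4.5,"z":0,"spin":0.015,"jaw":0.6},{"x":29,"y":-6.5,"z":0,"spin":0.022,"jaw":0.6},{"x":37,"y":-8.5,"z":0,"spin":0.027,"jaw":0.6},{"x":43,"y":-10,"z":0,"spin":0.0316,"jaw":0.6},{"x":46,"y":-10.5,"z":0,"spin":0.0316,"jaw":0.6},{"x":46,"y":-10.5,"z":0,"spin":0.0316,"jaw":0.6},{"x":46,"y":-10.5,"z":0,"spin":0.0316,"jaw":0.6}]'
python3 path.py .0136 .0015 1
python3 -m creep '[{"x":-10,"y":0,"z":0,"spin":0,"jaw":0.6},{"x":-20,"y":0,"z":-10,"spin":0,"jaw":0.6},{"x":-20,"y":0,"z":-50,"spin":0,"jaw":0.6},{"x":-20,"y":0,"z":-90,"spin":0,"jaw":0.6},{"x":-20,"y":0,"z":-140,"spin":0,"jaw":0.6},{"x":-20,"y":0,"z":-180,"spin":0,"jaw":0.6},{"x":-20,"y":0,"z":-200,"spin":0,"jaw":0.6},{"x":-20,"y":0,"z":-200,"spin":0,"jaw":0.6}]'
python3 -m creep '[{"x":0,"y":0,"z":0,"spin":0,"jaw":0.6},{"x":0,"y":0,"z":0,"spin":0,"jaw":0.6},{"x":0,"y":0,"z":0,"spin":0,"jaw":0.6},{"x":0,"y":0,"z":0,"spin":0,"jaw":0.6}]'
cat > fin.py <<'E'
# profile the dark mat margin round the slab from the wrist view, in the mat frame
from fit import *
import sys
n=sys.argv[1]; im,p=cam(n); cv2.imwrite('pics/fin_%s.png'%n,im)
a=np.radians(3.6); u=np.array([-np.sin(a),np.cos(a)]); v=np.array([np.cos(a),np.sin(a)]); C=np.array([.509,.1035])
def prof(base,d,z):
    rr=np.arange(.03,.13,.001) if abs(d@v)<.5 else np.arange(.03,.085,.001)
    if abs(d@v)<.5: rr=np.arange(.085,.13,.001)
    else: rr=np.arange(.04,.08,.001)
    X=np.column_stack([C+base+np.outer(rr,d),np.full(len(rr),z)]); uv=proj(n,X,p).astype(np.float32)
    q=cv2.remap(im,uv[:,0].reshape(1,-1),uv[:,1].reshape(1,-1),1)[0].astype(float).mean(1)
    ok=(uv[:,0]>2)&(uv[:,0]<557)&(uv[:,1]>2)&(uv[:,1]<417); q[~ok]=-1
    return rr,q
for z in (.036,.0205):
  for nm,d,b in (('+x',v,u),('-x',-v,u),('+y',u,v),('-y',-u,v)):
    for k in (-.07,.0,.07) if abs(d@v)>.5 else (-.03,0,.03):
        rr,q=prof(k*b,d,z); g=np.diff(q)
        # slab edge: strongest fall (bright->dark) ; mat border: strongest rise after it
        i=g.argmin() if z>.03 else g.argmax(); print(z,nm,k,'edge',round(rr[i]*1000),'jump',round(g[i]), 'vis',int((q>=0).sum()))
E
python3 fin.py wrist; python3 fin.py scene
```

```text
t: 13.85
eef_pos: [0.516, -0.0146, 0.0211]
tcp_rot: [-2.149, -2.288, -0.0]
force: [0.5, -0.5, -0.3]
finger_gap: 0.601
gripper_force: 0.0
slab now [0.5103 0.0988] yaw 93.6 dist 0.0048
1 x 4.7 y -1.0 spin -0.0000
t: 14.65
eef_pos: [0.5196, -0.0374, 0.225]
tcp_rot: [2.15, 2.283, 0.007]
force: [0.3, 0.3, -0.5]
finger_gap: 0.6
gripper_force: 0.0
t: 15.05
eef_pos: [0.5173, -0.0359, 0.2203]
tcp_rot: [-2.151, -2.287, 0.002]
force: [-0.5, -0.0, -0.9]
finger_gap: 0.604
gripper_force: 0.0
0.036 +x -0.07 edge 54 jump -35 vis 40
0.036 +x 0.0 edge 54 jump -40 vis 40
0.036 +x 0.07 edge 40 jump 0 vis 0
0.036 -x -0.07 edge 50 jump -63 vis 40
0.036 -x 0.0 edge 49 jump -45 vis 40
0.036 -x 0.07 edge 40 jump 0 vis 0
0.036 +y -0.03 edge 85 jump 0 vis 0
0.036 +y 0 edge 85 jump 0 vis 0
0.036 +y 0.03 edge 85 jump 0 vis 0
0.036 -y -0.03 edge 102 jump -18 vis 45
0.036 -y 0 edge 110 jump -15 vis 45
0.036 -y 0.03 edge 110 jump -21 vis 45
0.0205 +x -0.07 edge 62 jump 46 vis 40
0.0205 +x 0.0 edge 62 jump 47 vis 40
0.0205 +x 0.07 edge 40 jump 0 vis 0
0.0205 -x -0.07 edge 61 jump 59 vis 40
0.0205 -x 0.0 edge 61 jump
[... 476 characters left out ...]
47 jump -10 vis 40
0.036 +y -0.03 edge 90 jump -23 vis 45
0.036 +y 0 edge 88 jump -23 vis 45
0.036 +y 0.03 edge 88 jump -25 vis 45
0.036 -y -0.03 edge 111 jump -9 vis 45
0.036 -y 0 edge 114 jump -10 vis 45
0.036 -y 0.03 edge 112 jump -11 vis 45
0.0205 +x -0.07 edge 73 jump 17 vis 40
0.0205 +x 0.0 edge 61 jump 11 vis 40
0.0205 +x 0.07 edge 59 jump 20 vis 40
0.0205 -x -0.07 edge 63 jump 14 vis 40
0.0205 -x 0.0 edge 62 jump 8 vis 40
0.0205 -x 0.07 edge 63 jump 6 vis 40
0.0205 +y -0.03 edge 108 jump 17 vis 45
0.0205 +y 0 edge 109 jump 22 vis 45
0.0205 +y 0.03 edge 108 jump 19 vis 45
0.0205 -y -0.03 edge 110 jump 17 vis 45
0.0205 -y 0 edge 109 jump 26 vis 45
0.0205 -y 0.03 edge 109 jump 16 vis 45
```

The mat centre is confirmed: its borders are symmetric in both views. The slab's rear edge is still ambiguous, so I'll print that profile.

```bash
cat > rear.py <<'E'
import sys; sys.argv=['x','wrist']
exec(open('fin.py').read().split('for z in')[0])
for k in (-.04,-.02,0,.02,.04):
    rr,q=prof(k*v,-u,.036); print(k,'from 90mm:',q[5:32].astype(int).tolist())
E
python3 rear.py
```

```text
-0.04 from 90mm: [227, 228, 227, 228, 228, 227, 226, 227, 226, 226, 227, 227, 224, 221, 221, 216, 187, 177, 212, 226, 219, 197, 187, 187, 187, 189, 190]
-0.02 from 90mm: [166, 168, 168, 168, 169, 172, 169, 170, 169, 170, 169, 168, 160, 148, 154, 172, 154, 165, 208, 221, 215, 199, 188, 186, 188, 188, 187]
0 from 90mm: [168, 165, 166, 166, 167, 168, 168, 168, 167, 170, 168, 164, 162, 151, 151, 156, 154, 170, 208, 222, 216, 200, 190, 187, 187, 187, 185]
0.02 from 90mm: [166, 165, 167, 167, 169, 169, 166, 167, 168, 169, 169, 167, 162, 154, 153, 157, 152, 141, 155, 164, 154, 134, 129, 141, 158, 173, 182]
0.04 from 90mm: [170, 170, 170, 171, 172, 171, 170, 170, 169, 173, 170, 170, 161, 151, 150, 156, 150, 142, 156, 164, 155, 135, 120, 117, 120, 135, 158]
```

The slab's rear edge is at about 106 mm, inside the border (109 mm inner, 113 mm edge). Its sides are at +54/-50 mm, inside 65.5 mm. The far end is about 90-95 mm. The pot is within about 3 mm of its mat's centre and the arm is clear of everything, so I'm handing in.

```bash
python3 -c "
from plant import arm
print(arm.close_job())"
```

```text
the job is handed in; nothing more can be done
None
```

I slid the wax pot onto the round mat (about 3 mm off centre) and the slab onto the oblong mat (all corners inside, at least 7 mm to spare), moved nothing else as far as I could see, and handed the job in at about 15 s; no verdict came back.

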